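# Hold a tapered plug pressed in a clamp knuckle

### The arm

A 7-joint arm with a two-finger parallel gripper is mounted at the origin on the work surface. World frame = base frame: x ahead of the robot, y to its left, z up, the work surface at z = 0. Lengths are in m, angles in rad, forces in N, time in s.
With the tool pointing down it reaches from about 0.425 to 0.875 m from the base axis. Payload 8.4 kg.
Tool frame: the origin (TCP) lies between the finger pads; the fingertips stand 22 mm ahead of it and the grasp point (between the pads) lies 3 mm ahead of it (env.tip_extent is the distance from the TCP to the fingertips, in m); z points along the fingers, y is the line along which they close (so a half turn about z gives the same grasp; the last joint's range is limited). The gripper opens to 85 mm and grips with 20 to 120 N. Pads are 22 mm wide; open, the fingers measure 114 mm over their backs; the gripper's body (76 mm by 85 mm) begins 54 mm behind the grasp point. The pads swing forward as they close: fully open they stand 13 mm farther back than shut.
Start: joints at [1.148, 0.333, 0.04, 1.465, -0.013, 1.343, -0.059], TCP at [0.207, -0.616, 0.253] pointing down, gripper open.
Joint ranges: [-2.58, 2.58], [-0.38, 2.09], [-1.3, 1.39], [0.25, 2.4], [-1.5, 4.64], [0.08, 2.09], [-2.65, 2.65]. Speed limits (rad/s): [2.22, 2.22, 2.79, 2.79, 3.14, 3.14, 3.14].

### API

Orientations are given as a unit quaternion [w, x, y, z].
In Python, from station import sense, get_image, get_calibration, ticket, env gives the robot as it stands.
- The arm moves only by the tool arm_command, never from a script. Its argument "steps" is a list of rows, each an object of numbers: "dx", "dy", "dz": the shift along the world's x, y, z in mm; "wx", "wy", "wz": the turn, a rotation vector about the world's x, y, z in degrees; "jaw": the finger opening in mm, from 0 to 85.4. A call has exactly 8 rows; each row shifts and turns the commanded pose from where the row before left it; what a row does not reach is not made up. A row lasts 1/12 s, in which the tool goes at most 41.7 mm and 7.16 degrees, less where a joint would pass 70% of its speed; a pose out of reach is approached as far as the arm can. A call with a gripper value outside its range is refused whole. The fingers move at their own pace and stop on an object; "newtons" is the grip in N (left out, the last holds). Time passes only in rows, so rows that do not move let the fingers close, or fill a call up. It gives the time, the measured TCP pose, the force, the opening and the grip force at its end, in the units of the state.
- sense(): the state, without advancing time (a new reading comes with each control period).
- get_image(name): name is "scene" or "top"; returns the picture (480x640x3 uint8, red, green, blue); there is no depth.
- get_calibration(name): a dict with "vertical_fov" (degrees; the focal length in pixels is half the picture's height over the tangent of half this angle, whatever the lens; pixels are square), "cx", "cy" (the principal point, pixels), "D" ([k1, k2, p1, p2, k3] as OpenCV has them; the pictures are not rectified), "R" (3x3) and "t" (3): a world point X has camera coordinates R X + t. Camera axes: x right, y down, z forward; pixel columns grow to the right and rows downward; lengths in m; the calibration is good to about 2 mm. A picture is of the moment at which its call begins. get_calibration takes no time and is no camera call.
- ticket.close_job(): hands the job in; it is judged then, once.
The state is a dict: "time": time; "q": joint angles; "joint_velocities": joint speeds; "joint_torque": joint torques, N m; "eef_pos": TCP position; "eef_rot": TCP orientation; "wrist_force": force on the tool from outside, world axes, zero at the start; "ft_torque": the same for the moment, N m; "opening": finger opening in m; "gripper_force": force on a finger pad.
Only numpy, scipy, OpenCV 4.12 (cv2) and the standard library are available. Lean on these libraries where they do the work, as an engineer would, in place of code of your own. Each camera call takes 0.05 s, during which the arm holds its last target. There are 200 camera calls.

### The job

Take the blue-handled tapered plug out of the wooden rack and set it in the bore of the clamp casting on the sprung stand, with its collar flat on the casting. Then press the plug down until the stand's black pointer is inside the green band, never down to the red, and stay there as my third hand while I tighten the pinch bolt: finish still holding the plug pressed down with the pointer in the green. Press only on the plug, and leave everything else where it lies.

Things in the scene. Friction and masses are not known exactly. Their poses are not given: they have to be found in the camera images.
- plug_blue: The plug to use: steel, blue round handle, 96 mm tall, 0.25 kg, upright in one of the rack's holes. Origin: centre of its small lower end; z up its axis. Taper 26 mm diameter at the origin to 31 mm at 40 mm up; collar 46 mm diameter, 40 to 46 mm up; blue cylindrical handle 26 mm diameter, 46 to 96 mm up.
- plug_collar (a point): Centre of the underside of the blue plug's collar, on its axis, 40 mm above its origin (56 mm below the top of the handle).
- plug_red: Another plug in the rack, same collar and handle sizes but red handle and slimmer taper. Not to be used; leave in place. Origin and axes as the blue one.
- plug_black: Another plug in the rack, same collar and handle sizes but black handle and thicker taper. Not to be used; leave in place. Origin and axes as the blue one.
- rack: Fixed wooden block 90 x 250 x 50 mm (its x, y, z) with three 36 mm through holes in a row along its y, at y = -80, 0 and 80 mm. Origin: centre of its underside. The plugs' collars rest on its top, handles up.
- stand: Fixed sprung stand: grey base 150 x 230 x 20 mm (x, y, z), origin under its centre, on the table. Two posts carry a carriage that sinks straight down. Near its +y end (x 20, y 100 mm) an upright scale 34 mm wide faces +x and -x, with a black pointer on the +x face; heights above table: white 122 to 106 mm, green to 96, white to 90, red to 84.
- knuckle: Dark iron clamp casting, one body with the stand's carriage, sinks with it: round boss 60 mm diameter, 45 mm tall (its highest part), vertical bore 34 mm diameter; pinch ears and bolt on its -x side (to 53 mm from the axis), arm with eye on +x (to 83 mm). Origin: centre of the boss's underside, 77 mm above the table when not pressed; z up.
- knuckle_bore (a point): Centre of the bore's mouth on the flat top of the boss, 45 mm above the knuckle's origin; 122 mm above the table when not pressed. The plug's collar rests on this face (clearance 1.5 mm all round at the top of the taper).
- press (a joint): How far the sprung carriage is pressed down, m: 0 free, 0.030 bottomed. It starts to sink at about 4 N (the plug's weight alone does not move it), then takes 0.4 N per mm: about 8 N at 0.010, 12 N at 0.020. It moves the black pointer (116 mm above the table when free): in the green from 0.010 to 0.020, in the red from 0.026.
- casting_a: Loose spare knuckle casting lying at the far side, 45 mm tall, same shape as the one on the stand. Origin: centre of its boss's underside. Bystander.
- casting_b: Second loose spare knuckle casting at the far side. Bystander.
- spanner: Steel spanner lying on the robot's left. Bystander.
- hammer: Hammer lying on the robot's right. Bystander.
- oil: Grey bottle with a red cap, 150 mm tall, 64 mm diameter, standing at the far side. Bystander.

How it is judged:
On the way, in this order (a step that is already met when the one before it is completed fails the run):
1. the blue plug is lifted clear of the rack (height (world z) of plug_blue above 0.06 m and contact force between plug_blue and rack below 0.05 N), for 0.1 s.
2. the blue plug is seated upright in the bore, collar on the casting (horizontal distance between plug_collar and knuckle_bore below 0.003 m and z of plug_collar in the frame of knuckle_bore between -0.003 and 0.002 m and angle between plug_blue's own z axis and vertical below 0.06 rad), for 0.2 s.
At the end, for the whole second after the job is handed in: Through the last second: blue plug seated in the bore (within 3 mm, collar on the boss, upright within 3 degrees), fingers on it, robot off the casting, carriage still and pressed down 9 to 21 mm (pointer in the green), the plug bearing on the casting with 5.5 to 16 N (all of step 2 and value of joint press between 0.009 and 0.021 m and velocity of joint press between -0.004 and 0.004 m/s and contact force between plug_blue and knuckle between 5.5 and 16 N and contact force between the fingers and plug_blue above 3 N and contact force between each of the arm, the fingers and knuckle below 0.5 N); the arm keeps its last pose, push and grip.
It fails at once if the stand is pressed down into the red (value of joint press above 0.026 m).
It fails at once if the robot itself presses on the casting with over 5 N (contact force between any of the arm, the fingers and knuckle above 5 N).
It fails at once if another loose thing is moved more than 30 mm (distance of any of plug_red, plug_black, casting_a, casting_b, spanner, hammer, oil from where it was at the start of the episode above 0.03 m).
It also fails if it takes over 45 s, if anything falls off the work surface, if the arm or the gripper's body presses on something with over 40 N, if the wrist force passes 120 N, or if a joint passes its speed limit or range.

## Working session

There is one attempt and no reset: what is moved stays moved. The work goes in short steps, Python scripts to look and compute and a tool call to move; the robot and the scene stay as the last step left them, time stands still between calls to the robot, and variables do not carry over. Pictures are saved under pics/ and viewed, at most 10 in all, crops included, and the job is handed in when it is done.

Besides the shell and the picture viewer there is one more tool, called after "Call:" as a command line: name --argument value ..., lists and objects as JSON in quotes. arm_command: Moves the arm, as the interface text tells. Its arguments: {"type":"object","properties":{"steps":{"type":"array"},"newtons":{"type":"number"}},"required":["steps"]}

```bash
mkdir -p pics; python3 - <<'E'
from station import *
import cv2
for n in("scene","top"):
    cv2.imwrite(f"pics/{n}0.png",get_image(n)[:,:,::-1]); print(n,get_calibration(n))
print(sense())
E
```

```text
scene {'vertical_fov': 53.81181157950188, 'cx': 323.16209686322213, 'cy': 233.2615190590898, 'D': array([-0.10412207,  0.        ,  0.        ,  0.        ,  0.        ]), 'R': array([[-0.6776964 ,  0.73532817,  0.00448036],
       [ 0.46707902,  0.43516136, -0.76972188],
       [-0.56794786, -0.51954507, -0.63836365]]), 't': array([ 0.42606766, -0.17009995,  1.43437213])}
top {'vertical_fov': 48.97377845497279, 'cx': 325.39733578822444, 'cy': 238.99923003390262, 'D': array([0.01903255, 0.        , 0.        , 0.        , 0.        ]), 'R': array([[-0.02767404, -0.99930709, -0.02488959],
       [-0.99748226,  0.02923276, -0.06461099],
       [ 0.06529381,  0.02303888, -0.99760008]]), 't': array([-0.00648201,  0.59678143,  1.27142707])}
{'time': 0.1, 'q': array([ 1.14785171,  0.33382945,  0.03985724,  1.46616778, -0.01338052,
        1.34327798, -0.05849861]), 'joint_velocities': array([-0.00097177, -0.00122558, -0.00094115, -0.00170717,  0.0010645 ,
       -0.00092543,  0.00010232]), 'joint_torque': array([ 4.80991803e-03, -6.60019326e+01,  1.37114614e+00, -4.06476974e+01,
        1.73223432e-02,  8.85893736e-03, -4.15424154e-06]), 'eef_pos': array([ 0.20664297, -0.61589154,  0.2525243 ]), 'eef_rot': array([-6.88509458e-04,  9.86926563e-01,  1.61169033e-01, -1.67193088e-04]), 'wrist_force': array([ 0.83045085, -0.08289447,  0.49373308]), 'ft_torque': array([-0.05586813, -0.06355287,  0.0594617 ]), 'gripper_force': 0.0, 'opening': 0.08537929201529784}
```

View pics/scene0.png

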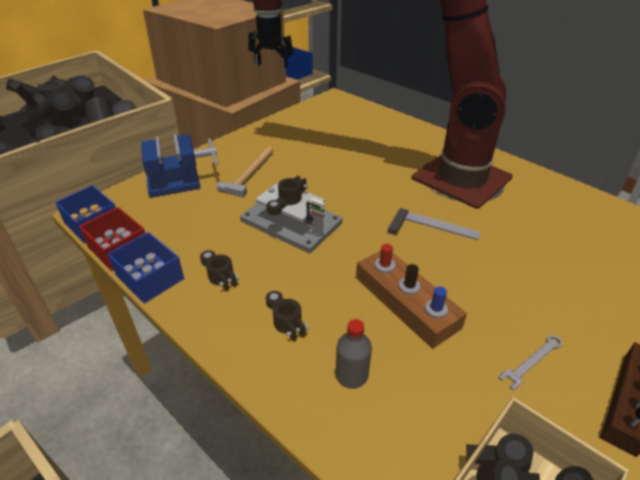

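View pics/top0.png

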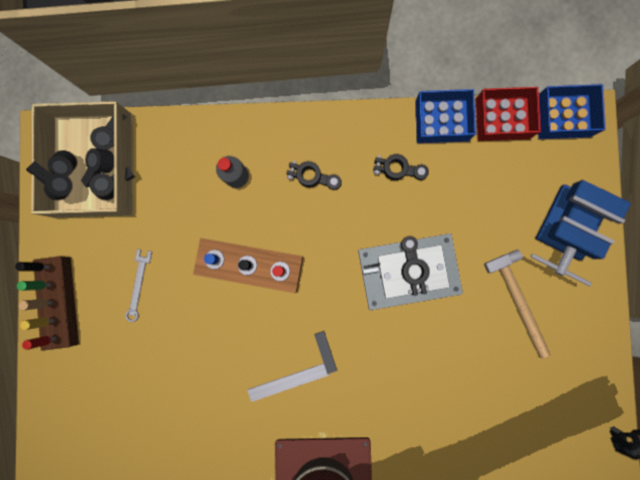

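The scene view shows the blue plug at about (439,298) and the boss at (291,187). In the top view the blue plug is at (212,259) and the bore at (415,272). Next I'll zoom in and measure.

```bash
cat > h.py <<'E'
import numpy as np, cv2
from station import get_calibration
def cam(n):
    c=get_calibration(n); f=240/np.tan(np.radians(c["vertical_fov"]/2))
    return np.array([[f,0,c["cx"]],[0,f,c["cy"]],[0,0,1]]),c["D"],np.array(c["R"]),np.array(c["t"])
def ray(n,p):
    K,D,R,t=cam(n); u=cv2.undistortPoints(np.array([[p]],float),K,D)[0,0]
    d=R.T@np.array([u[0],u[1],1]); return -R.T@t,d/np.linalg.norm(d)
def onz(n,p,z):
    o,d=ray(n,p); return o+d*(z-o[2])/d[2]
def tri(a,b):
    (o1,d1),(o2,d2)=ray("scene",a),ray("top",b)
    s=np.linalg.lstsq(np.c_[d1,-d2],o2-o1,rcond=None)[0]
    p,q=o1+s[0]*d1,o2+s[1]*d2; return (p+q)/2,np.linalg.norm(p-q)*1e3
def proj(n,X):
    K,D,R,t=cam(n); return cv2.projectPoints(np.array([X],float),cv2.Rodrigues(R)[0],t,K,D)[0][0,0]
def blobs(img,lo,hi,roi,amin=20):
    x0,y0,x1,y1=roi; m=cv2.inRange(cv2.cvtColor(np.ascontiguousarray(img[y0:y1,x0:x1]),cv2.COLOR_RGB2HSV),lo,hi)
    n,_,s,c=cv2.connectedComponentsWithStats(m)
    return [(s[i,4],s[i,:4]+[x0,y0,0,0],c[i]+[x0,y0]) for i in range(1,n) if s[i,4]>=amin]
E
python3 - <<'E'
from h import *
T=cv2.imread("pics/top0.png")[:,:,::-1];S=cv2.imread("pics/scene0.png")[:,:,::-1]
for n,I,r in(("scene",S,(420,275,460,325)),("top",T,(195,245,230,275))):
    for b in blobs(I,(105,120,60),(130,255,255),r): print(n,"blue",b)
for n,I,r in(("scene",S,(375,240,395,268)),("top",T,(265,255,295,285))):
    for b in blobs(I,(0,180,100),(8,255,255),r): print(n,"red",b)
for b in blobs(T,(0,0,0),(180,255,75),(385,225,445,305)): print("iron",b)
c=[T[238:298,180:240],T[232:307,380:440][:60],S[270:330,405:465],S[160:220,260:320]]
c=[cv2.resize(x,None,fx=5,fy=5,interpolation=cv2.INTER_CUBIC) for x in c]
cv2.imwrite("pics/c1.png",np.vstack([np.hstack(c[:2]),np.hstack(c[2:])])[:,:,::-1])
E
```

```text
scene blue (np.int32(191), array([433, 288,  13,  22]), array([438.81151832, 297.88481675]))
top blue (np.int32(106), array([205, 254,  13,  10]), array([210.61320755, 258.69811321]))
scene red (np.int32(163), array([382, 244,  10,  22]), array([386.64417178, 253.52760736]))
top red (np.int32(67), array([273, 267,  11,   8]), array([278.10447761, 270.70149254]))
iron (np.int32(570), array([401, 237,  28,  58]), array([414.34561404, 268.05263158]))
```

View pics/c1.png

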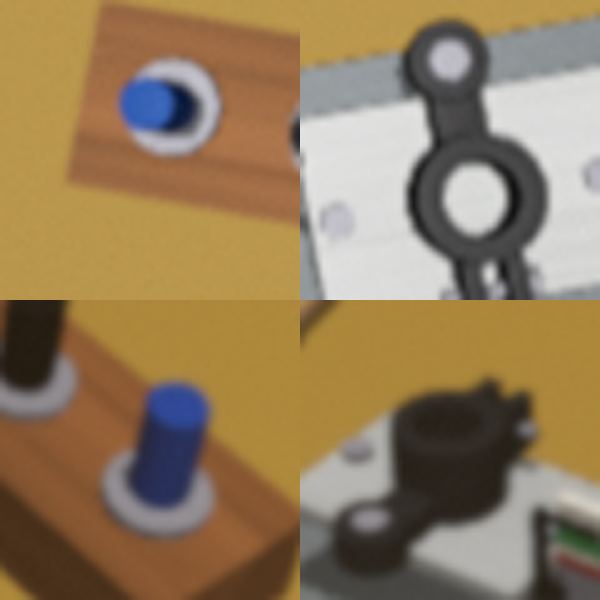

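The crop shows the blue handle top at top (209.0,258.2) / scene (440.2,290.8). The collar centre is at top (214.2,259.2). The boss mouth is at top (415.7,271.4) / scene (289.8,183.8).

```bash
python3 - <<'E'
from h import *
np.set_printoptions(precision=4,suppress=True)
print("plugtop",tri((440.2,290.8),(209.0,258.2)),onz("top",(209,258.2),.106),onz("scene",(440.2,290.8),.106))
print("collar top view",onz("top",(214.2,259.2),.056))
print("bore",tri((289.8,183.8),(415.7,271.4)),onz("top",(415.7,271.4),.122),onz("scene",(289.8,183.8),.122))
p,s=np.array([.0,0,0]),0
# axes: stand/rack corners for orientation (top view)
a=onz("top",(409,243.6),.122);print("eye",a)
print("black collar",onz("top",(247,265.5),.056), "red", onz("top",(280,271),.056))
E
```

```text
plugtop (array([0.5539, 0.2433, 0.1051]), np.float64(2.0531844790494924)) [0.5545 0.2422 0.106 ] [0.5541 0.2444 0.106 ]
collar top view [0.5535 0.2421 0.056 ]
bore (array([ 0.5105, -0.2247,  0.1229]), np.float64(2.0156372759631074)) [ 0.5112 -0.2255  0.122 ] [ 0.5091 -0.2248  0.122 ]
eye [ 0.5738 -0.213   0.122 ]
black collar [0.5363 0.1639 0.056 ] red [0.521  0.0856 0.056 ]
```

Call:
arm_command --steps '[{"dx": 29,"dy": 26,"wz": 3.66,"jaw": 85},{"dx": 29,"dy": 26,"wz": 3.66},{"dx": 29,"dy": 26,"wz": 3.66},{"dx": 29,"dy": 26,"wz": 3.66},{"dx": 29,"dy": 26,"wz": 3.66},{"dx": 29,"dy": 26,"wz": 3.66},{"dx": 29,"dy": 26,"wz": 3.66},{"dx": 29,"dy": 26,"wz": 3.66}]'

```text
$.steps[0]: bad value
```

```bash
python3 -c "
from station import sense
print(sense()['q'])"
```

```text
[ 1.14785171  0.33382945  0.03985724  1.46616778 -0.01338052  1.34327798
 -0.05849861]
```

Call:
arm_command --steps '[{"dx": 29,"dy": 26,"dz": 0,"wx": 0,"wy": 0,"wz": 3.66,"jaw": 85},{"dx": 29,"dy": 26,"dz": 0,"wx": 0,"wy": 0,"wz": 3.66,"jaw": 85},{"dx": 29,"dy": 26,"dz": 0,"wx": 0,"wy": 0,"wz": 3.66,"jaw": 85},{"dx": 29,"dy": 26,"dz": 0,"wx": 0,"wy": 0,"wz": 3.66,"jaw": 85},{"dx": 29,"dy": 26,"dz": 0,"wx": 0,"wy": 0,"wz": 3.66,"jaw": 85},{"dx": 29,"dy": 26,"dz": 0,"wx": 0,"wy": 0,"wz": 3.66,"jaw": 85},{"dx": 29,"dy": 26,"dz": 0,"wx": 0,"wy": 0,"wz": 3.66,"jaw": 85},{"dx": 29,"dy": 26,"dz": 0,"wx": 0,"wy": 0,"wz": 3.66,"jaw": 85}]'

```text
time: 0.77
eef_pos: [0.4398, -0.4066, 0.2531]
eef_rot: [-0.0, 0.914, 0.407, -0.0]
wrist_force: [0.9, -1.0, 1.2]
opening: 0.0849
gripper_force: 0.0
```

```bash
python3 -c "
from station import sense
print(sense()['q'])"
```

```text
[ 0.83713696  0.24060505 -0.1969787   1.58609106  0.04824355  1.3200842
 -0.09922296]
```

Call:
arm_command --steps '[{"dx": 29,"dy": 26,"dz": 0,"wx": 0,"wy": 0,"wz": 3.66,"jaw": 85},{"dx": 29,"dy": 26,"dz": 0,"wx": 0,"wy": 0,"wz": 3.66,"jaw": 85},{"dx": 29,"dy": 27,"dz": 0,"wx": 0,"wy": 0,"wz": 3.66,"jaw": 85},{"dx": 29,"dy": 27,"dz": 0,"wx": 0,"wy": 0,"wz": 3.66,"jaw": 85},{"dx": 0,"dy": 39,"dz": 0,"wx": 0,"wy": 0,"wz": 3.66,"jaw": 85},{"dx": 0,"dy": 39,"dz": 0,"wx": 0,"wy": 0,"wz": 3.66,"jaw": 85},{"dx": 0,"dy": 39,"dz": 0,"wx": 0,"wy": 0,"wz": 3.66,"jaw": 85},{"dx": 0,"dy": 39,"dz": 0,"wx": 0,"wy": 0,"wz": 3.66,"jaw": 85}]'

```text
time: 1.43
eef_pos: [0.5544, -0.1443, 0.2528]
eef_rot: [-0.0, 0.781, 0.625, -0.0]
wrist_force: [0.8, -0.1, 0.4]
opening: 0.0848
gripper_force: 0.0
```

Call:
arm_command --steps '[{"dx": 0,"dy": 39,"dz": 0,"wx": 0,"wy": 0,"wz": 3.66,"jaw": 85},{"dx": 0,"dy": 39,"dz": 0,"wx": 0,"wy": 0,"wz": 3.66,"jaw": 85},{"dx": 0,"dy": 39,"dz": 0,"wx": 0,"wy": 0,"wz": 3.66,"jaw": 85},{"dx": 0,"dy": 39,"dz": 0,"wx": 0,"wy": 0,"wz": 3.66,"jaw": 85},{"dx": 0,"dy": 39,"dz": 0,"wx": 0,"wy": 0,"wz": 3.66,"jaw": 85},{"dx": 0,"dy": 39,"dz": 0,"wx": 0,"wy": 0,"wz": 3.66,"jaw": 85},{"dx": 0,"dy": 39,"dz": 0,"wx": 0,"wy": 0,"wz": 3.66,"jaw": 85},{"dx": 0,"dy": 39,"dz": 0,"wx": 0,"wy": 0,"wz": 3.66,"jaw": 85}]'

```text
time: 2.1
eef_pos: [0.5543, 0.1675, 0.2532]
eef_rot: [0.0, 0.598, 0.802, -0.0]
wrist_force: [0.6, 0.5, -0.5]
opening: 0.0848
gripper_force: 0.0
```

```bash
python3 -c "
from station import sense
s=sense();print(s['q'],s['eef_pos'])"
```

```text
[ 0.20016552  0.25605308 -0.67476501  1.61448728  0.16386907  1.32892349
 -0.20922445] [0.55428853 0.16746194 0.25317241]
```

Call:
arm_command --steps '[{"dx": 0,"dy": 37.5,"dz": 0,"wx": 0,"wy": 0,"wz": 3.66,"jaw": 85},{"dx": 0,"dy": 37.5,"dz": 0,"wx": 0,"wy": 0,"wz": 3.66,"jaw": 85},{"dx": 0,"dy": 0,"dz": -25,"wx": 0,"wy": 0,"wz": 0,"jaw": 85},{"dx": 0,"dy": 0,"dz": -30,"wx": 0,"wy": 0,"wz": 0,"jaw": 85},{"dx": 0,"dy": 0,"dz": -35,"wx": 0,"wy": 0,"wz": 0,"jaw": 85},{"dx": 0,"dy": 0,"dz": 0,"wx": 0,"wy": 0,"wz": 0,"jaw": 85},{"dx": 0,"dy": 0,"dz": 0,"wx": 0,"wy": 0,"wz": 0,"jaw": 85},{"dx": 0,"dy": 0,"dz": 0,"wx": 0,"wy": 0,"wz": 0,"jaw": 85}]'

```text
time: 2.77
eef_pos: [0.5554, 0.2411, 0.165]
eef_rot: [0.0, 0.547, 0.837, 0.001]
wrist_force: [0.7, 0.4, 1.0]
opening: 0.0849
gripper_force: 0.0
```

```bash
python3 - <<'E'
from h import *
from station import *
T=get_image("top");S=get_image("scene");s=sense();print(s['eef_pos'],s['eef_rot'])
p=proj("scene",s['eef_pos']).astype(int);q=proj("top",s['eef_pos']).astype(int);print(p,q)
c=[cv2.resize(I[max(0,y-50):y+50,max(0,x-40):x+40],(400,500),interpolation=cv2.INTER_CUBIC) for I,(x,y) in((S,p),(T,q))]
cv2.imwrite("pics/c2.png",np.hstack(c)[:,:,::-1])
E
```

```text
[0.55588598 0.24132034 0.16575674] [0.00092663 0.54687746 0.83721113 0.00130822]
[443 268] [202 256]
```

View pics/c2.png

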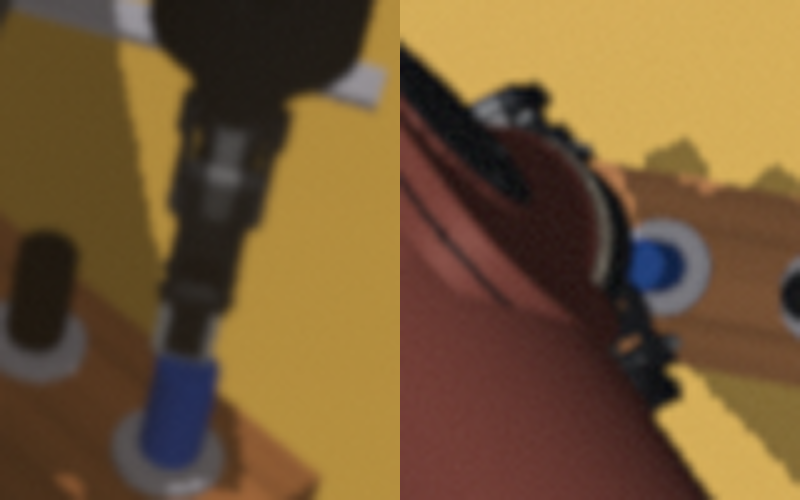

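The gripper sits above the blue plug. In the scene crop the fingers line up with the handle at about (185,370), and the neighbouring plugs are clear.

Call:
arm_command --steps '[{"dx": -1,"dy": 1,"dz": -20,"wx": 0,"wy": 0,"wz": 0,"jaw": 85},{"dx": 0,"dy": 0,"dz": -25,"wx": 0,"wy": 0,"wz": 0,"jaw": 85},{"dx": 0,"dy": 0,"dz": -20,"wx": 0,"wy": 0,"wz": 0,"jaw": 85},{"dx": 0,"dy": 0,"dz": -12,"wx": 0,"wy": 0,"wz": 0,"jaw": 85},{"dx": 0,"dy": 0,"dz": 0,"wx": 0,"wy": 0,"wz": 0,"jaw": 60},{"dx": 0,"dy": 0,"dz": 0,"wx": 0,"wy": 0,"wz": 0,"jaw": 40},{"dx": 0,"dy": 0,"dz": 0,"wx": 0,"wy": 0,"wz": 0,"jaw": 30},{"dx": 0,"dy": 0,"dz": 0,"wx": 0,"wy": 0,"wz": 0,"jaw": 20}]' --newtons 60

```text
time: 3.53
eef_pos: [0.5547, 0.2423, 0.0881]
eef_rot: [0.001, 0.547, 0.837, 0.001]
wrist_force: [-0.0, 0.5, -0.6]
opening: 0.0382
gripper_force: 0.0
```

Call:
arm_command --steps '[{"dx": 0,"dy": 0,"dz": 0,"wx": 0,"wy": 0,"wz": 0,"jaw": 15},{"dx": 0,"dy": 0,"dz": 0,"wx": 0,"wy": 0,"wz": 0,"jaw": 15},{"dx": 0,"dy": 0,"dz": 0,"wx": 0,"wy": 0,"wz": 0,"jaw": 15},{"dx": 0,"dy": 0,"dz": 0,"wx": 0,"wy": 0,"wz": 0,"jaw": 15},{"dx": 0,"dy": 0,"dz": 0,"wx": 0,"wy": 0,"wz": 0,"jaw": 15},{"dx": 0,"dy": 0,"dz": 0,"wx": 0,"wy": 0,"wz": 0,"jaw": 15},{"dx": 0,"dy": 0,"dz": 0,"wx": 0,"wy": 0,"wz": 0,"jaw": 15},{"dx": 0,"dy": 0,"dz": 0,"wx": 0,"wy": 0,"wz": 0,"jaw": 15}]'

```text
time: 4.2
eef_pos: [0.5545, 0.2422, 0.0878]
eef_rot: [0.001, 0.547, 0.837, 0.001]
wrist_force: [-1.1, -1.0, 5.3]
opening: 0.0249
gripper_force: 58.5
```

Call:
arm_command --steps '[{"dx": 0,"dy": 0,"dz": 8,"wx": 0,"wy": 0,"wz": 0,"jaw": 15},{"dx": 0,"dy": 0,"dz": 15,"wx": 0,"wy": 0,"wz": 0,"jaw": 15},{"dx": 0,"dy": 0,"dz": 25,"wx": 0,"wy": 0,"wz": 0,"jaw": 15},{"dx": 0,"dy": 0,"dz": 30,"wx": 0,"wy": 0,"wz": 0,"jaw": 15},{"dx": 0,"dy": 0,"dz": 30,"wx": 0,"wy": 0,"wz": 0,"jaw": 15},{"dx": 0,"dy": 0,"dz": 30,"wx": 0,"wy": 0,"wz": 0,"jaw": 15},{"dx": 0,"dy": 0,"dz": 17,"wx": 0,"wy": 0,"wz": 0,"jaw": 15},{"dx": 0,"dy": 0,"dz": 0,"wx": 0,"wy": 0,"wz": 0,"jaw": 15}]'

```text
time: 4.87
eef_pos: [0.5551, 0.243, 0.2464]
eef_rot: [0.002, 0.547, 0.837, 0.003]
wrist_force: [0.3, 1.5, -2.5]
opening: 0.0248
gripper_force: 59.3
```

```bash
python3 - <<'E'
from h import *
from station import *
T=get_image("top");S=get_image("scene");s=sense();print(s['eef_pos'],s['eef_rot'],s['wrist_force'],s['opening'],s['gripper_force'])
p=proj("scene",s['eef_pos']).astype(int);q=proj("top",s['eef_pos']).astype(int);print(p,q)
c=[cv2.resize(I[max(0,y-30):y+70,max(0,x-40):x+40],(400,500),interpolation=cv2.INTER_CUBIC) for I,(x,y) in((S,p),(T,q))]
cv2.imwrite("pics/c3.png",np.hstack(c)[:,:,::-1])
E
```

```text
[0.55370945 0.24178748 0.24156832] [2.98262804e-04 5.46756701e-01 8.37291458e-01 1.89793822e-04] [ 0.13831362 -0.94507717 -3.82406578] 0.025101333702097623 59.25232708454132
[451 237] [192 256]
```

View pics/c3.png

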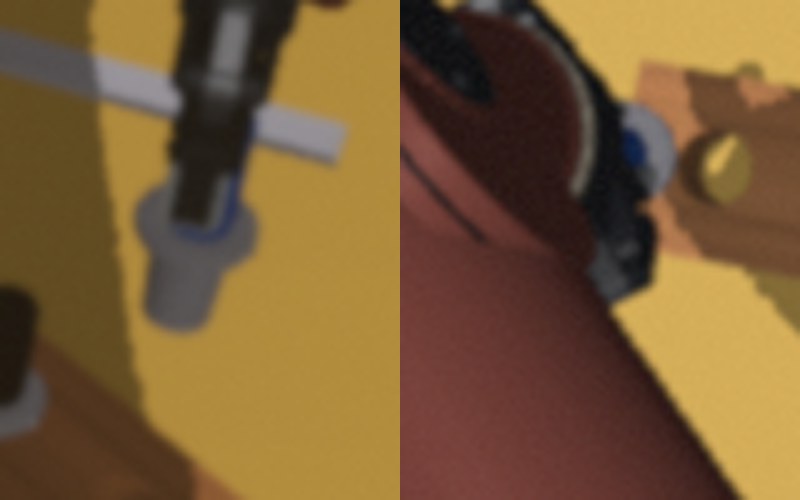

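The plug is held upright in the gripper. Its collar is at scene (449.8,251.0) and top (197.4,255.8). I'll check the plug's offset from the TCP, then travel.

```bash
python3 - <<'E'
from h import *
from station import *
s=sense();print(s['eef_pos'])
print(tri((449.8,251.0),(197.4,255.8)),onz("scene",(449.8,251.0),.205),onz("top",(197.4,255.8),.208),onz("scene",(446.2,270.2),.1625))
E
```

```text
[0.55370945 0.24178748 0.24156832]
(array([0.55525076, 0.24269343, 0.21091217]), np.float64(4.695204872464052)) [0.54699301 0.24171563 0.205     ] [0.5565837  0.24140726 0.208     ] [0.55266991 0.24592595 0.1625    ]
```

Call:
arm_command --steps '[{"dx": 0,"dy": -20,"dz": 0,"wx": 0,"wy": 0,"wz": -2.5,"jaw": 15},{"dx": 0,"dy": -38,"dz": 0,"wx": 0,"wy": 0,"wz": -3.5,"jaw": 15},{"dx": 0,"dy": -38,"dz": 0,"wx": 0,"wy": 0,"wz": -3.5,"jaw": 15},{"dx": 0,"dy": -38,"dz": 0,"wx": 0,"wy": 0,"wz": -3.5,"jaw": 15},{"dx": 0,"dy": -38,"dz": 0,"wx": 0,"wy": 0,"wz": -3.5,"jaw": 15},{"dx": 0,"dy": -38,"dz": 0,"wx": 0,"wy": 0,"wz": -3.5,"jaw": 15},{"dx": 0,"dy": -38,"dz": 0,"wx": 0,"wy": 0,"wz": -3.5,"jaw": 15},{"dx": 0,"dy": -38,"dz": 0,"wx": 0,"wy": 0,"wz": -3.5,"jaw": 15}]'

```text
time: 5.63
eef_pos: [0.5524, -0.0462, 0.2395]
eef_rot: [-0.001, 0.728, 0.685, -0.001]
wrist_force: [0.8, -0.4, -3.7]
opening: 0.0246
gripper_force: 59.5
```

Call:
arm_command --steps '[{"dx": -4,"dy": -38,"dz": 0,"wx": 0,"wy": 0,"wz": -3.5,"jaw": 15},{"dx": -6,"dy": -38,"dz": 0,"wx": 0,"wy": 0,"wz": -3.5,"jaw": 15},{"dx": -8,"dy": -38,"dz": 0,"wx": 0,"wy": 0,"wz": -3.5,"jaw": 15},{"dx": -10,"dy": -33,"dz": 0,"wx": 0,"wy": 0,"wz": -3.5,"jaw": 15},{"dx": -10,"dy": -20,"dz": 0,"wx": 0,"wy": 0,"wz": -3.5,"jaw": 15},{"dx": -5,"dy": -10,"dz": 0,"wx": 0,"wy": 0,"wz": -3,"jaw": 15},{"dx": 0,"dy": 0,"dz": 0,"wx": 0,"wy": 0,"wz": 0,"jaw": 15},{"dx": 0,"dy": 0,"dz": 0,"wx": 0,"wy": 0,"wz": 0,"jaw": 15}]'

```text
time: 6.3
eef_pos: [0.5101, -0.2208, 0.2401]
eef_rot: [-0.001, 0.838, 0.546, -0.0]
wrist_force: [-0.2, 0.1, -3.3]
opening: 0.025
gripper_force: 59.5
```

Call:
arm_command --steps '[{"dx": 0.5,"dy": -4,"dz": -10,"wx": 0,"wy": 0,"wz": 0,"jaw": 15},{"dx": 0,"dy": 0,"dz": -10,"wx": 0,"wy": 0,"wz": 0,"jaw": 15},{"dx": 0,"dy": 0,"dz": -7,"wx": 0,"wy": 0,"wz": 0,"jaw": 15},{"dx": 0,"dy": 0,"dz": 0,"wx": 0,"wy": 0,"wz": 0,"jaw": 15},{"dx": 0,"dy": 0,"dz": 0,"wx": 0,"wy": 0,"wz": 0,"jaw": 15},{"dx": 0,"dy": 0,"dz": 0,"wx": 0,"wy": 0,"wz": 0,"jaw": 15},{"dx": 0,"dy": 0,"dz": 0,"wx": 0,"wy": 0,"wz": 0,"jaw": 15},{"dx": 0,"dy": 0,"dz": 0,"wx": 0,"wy": 0,"wz": 0,"jaw": 15}]'

```text
time: 6.97
eef_pos: [0.5116, -0.2252, 0.2148]
eef_rot: [0.0, 0.838, 0.546, 0.0]
wrist_force: [0.5, -0.7, -1.8]
opening: 0.0249
gripper_force: 59.5
```

```bash
python3 - <<'E'
from h import *
from station import *
e=[]
T=get_image("top");S=get_image("scene");s=sense();print(s['eef_pos'],s['eef_rot'],s['wrist_force'])
c=[cv2.resize(I[y:y+100,x:x+80],(400,500),interpolation=cv2.INTER_CUBIC) for I,(x,y) in((S,(250,120)),(T,(380,220)))]
cv2.imwrite("pics/c4.png",np.hstack(c)[:,:,::-1])
E
```

```text
[ 0.51145296 -0.22524802  0.21466484] [2.52905052e-04 8.37665105e-01 5.46184115e-01 1.41821423e-04] [-0.85065514 -0.41172042 -3.14463194]
```

View pics/c4.png

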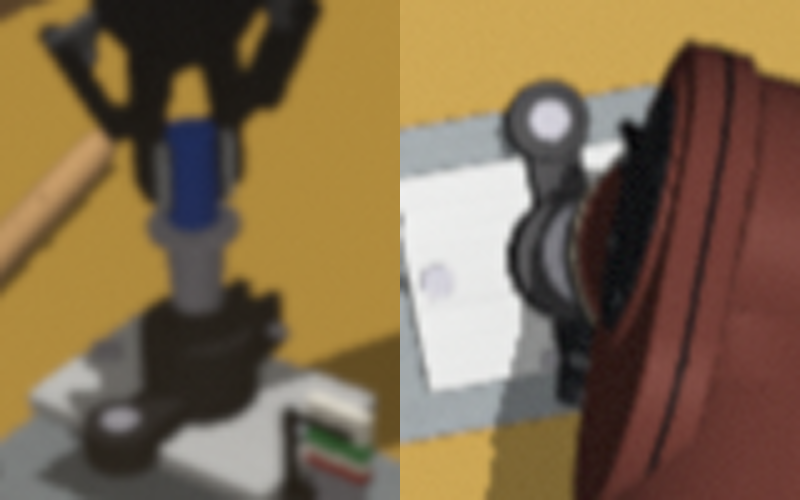

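The plug tip sits over the boss in the scene crop. The tip is at about (197,306) crop and the boss is centred near 201 crop, so there is a small lateral offset. I'll quantify it.

```bash
python3 - <<'E'
from h import *
np.set_printoptions(precision=2,suppress=True)
cs=lambda n,X:(proj(n,X)+.4-([250,120] if n=="scene" else [380,220]))*5+([0,0] if n=="scene" else [400,0])
P=[.5114,-.2252]
for z in(.2327,.1827,.1767,.1367,.122): print(z,cs("scene",P+[z]),cs("top",P+[z]))
for d in((.51,-.2252),(.5114,-.2242)): print(d,cs("scene",[*d,.122]),cs("top",[*d,.122]))
E
```

```text
0.2327 [187.76 127.28] [619.57 257.67]
0.1827 [192.08 218.29] [600.58 258.11]
0.1767 [192.58 228.89] [598.42 258.16]
0.1367 [195.89 297.92] [584.56 258.49]
0.122 [197.08 322.58] [579.7 258.6]
(0.51, -0.2252) [199.09 321.44] [579.82 261.74]
(0.5114, -0.2242) [198.47 323.34] [577.45 258.66]
```

Call:
arm_command --steps '[{"dx": -1,"dy": 0,"dz": -4,"wx": 0,"wy": 0,"wz": 0,"jaw": 15},{"dx": 0,"dy": 0,"dz": -6,"wx": 0,"wy": 0,"wz": 0,"jaw": 15},{"dx": 0,"dy": 0,"dz": -6,"wx": 0,"wy": 0,"wz": 0,"jaw": 15},{"dx": 0,"dy": 0,"dz": -6,"wx": 0,"wy": 0,"wz": 0,"jaw": 15},{"dx": 0,"dy": 0,"dz": -4,"wx": 0,"wy": 0,"wz": 0,"jaw": 15},{"dx": 0,"dy": 0,"dz": 0,"wx": 0,"wy": 0,"wz": 0,"jaw": 15},{"dx": 0,"dy": 0,"dz": 0,"wx": 0,"wy": 0,"wz": 0,"jaw": 15},{"dx": 0,"dy": 0,"dz": 0,"wx": 0,"wy": 0,"wz": 0,"jaw": 15}]'

```text
time: 7.73
eef_pos: [0.5104, -0.2252, 0.1885]
eef_rot: [0.0, 0.838, 0.546, 0.0]
wrist_force: [0.3, -0.4, -3.5]
opening: 0.0247
gripper_force: 59.5
```

Call:
arm_command --steps '[{"dx": 0,"dy": 0,"dz": -4,"wx": 0,"wy": 0,"wz": 0,"jaw": 15},{"dx": 0,"dy": 0,"dz": -4,"wx": 0,"wy": 0,"wz": 0,"jaw": 15},{"dx": 0,"dy": 0,"dz": -4,"wx": 0,"wy": 0,"wz": 0,"jaw": 15},{"dx": 0,"dy": 0,"dz": -4,"wx": 0,"wy": 0,"wz": 0,"jaw": 15},{"dx": 0,"dy": 0,"dz": -2,"wx": 0,"wy": 0,"wz": 0,"jaw": 15},{"dx": 0,"dy": 0,"dz": 0,"wx": 0,"wy": 0,"wz": 0,"jaw": 15},{"dx": 0,"dy": 0,"dz": 0,"wx": 0,"wy": 0,"wz": 0,"jaw": 15},{"dx": 0,"dy": 0,"dz": 0,"wx": 0,"wy": 0,"wz": 0,"jaw": 15}]'

```text
time: 8.4
eef_pos: [0.5102, -0.2253, 0.1703]
eef_rot: [-0.0, 0.838, 0.546, -0.0]
wrist_force: [-0.5, -2.1, -3.3]
opening: 0.025
gripper_force: 59.5
```

```bash
python3 - <<'E'
from h import *
from station import *
S=np.mean([get_image("scene").astype(float) for _ in range(4)],0).astype(np.uint8);s=sense();print(s['eef_pos'],s['wrist_force'],s['ft_torque'])
cv2.imwrite("pics/c5.png",cv2.resize(S[140:215,250:330],(640,600),interpolation=cv2.INTER_CUBIC)[:,:,::-1])
E
```

```text
[ 0.51025364 -0.22529422  0.17039117] [-0.23359708 -1.19585706 -3.34166156] [-0.36323204  0.1965273  -0.07833647]
```

View pics/c5.png

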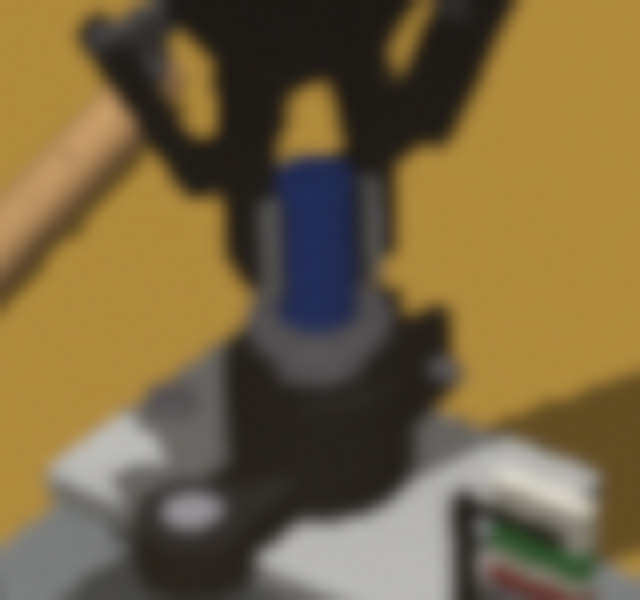

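The collar is centred at x≈320 in the crop and the boss at ≈319, so the lateral alignment is good. The collar is about 10 mm above the boss.

Call:
arm_command --steps '[{"dx": 0,"dy": 0,"dz": -2,"wx": 0,"wy": 0,"wz": 0,"jaw": 15},{"dx": 0,"dy": 0,"dz": -2,"wx": 0,"wy": 0,"wz": 0,"jaw": 15},{"dx": 0,"dy": 0,"dz": -2,"wx": 0,"wy": 0,"wz": 0,"jaw": 15},{"dx": 0,"dy": 0,"dz": -1,"wx": 0,"wy": 0,"wz": 0,"jaw": 15},{"dx": 0,"dy": 0,"dz": 0,"wx": 0,"wy": 0,"wz": 0,"jaw": 15},{"dx": 0,"dy": 0,"dz": 0,"wx": 0,"wy": 0,"wz": 0,"jaw": 15},{"dx": 0,"dy": 0,"dz": 0,"wx": 0,"wy": 0,"wz": 0,"jaw": 15},{"dx": 0,"dy": 0,"dz": 0,"wx": 0,"wy": 0,"wz": 0,"jaw": 15}]'

```text
time: 9.27
eef_pos: [0.5102, -0.2255, 0.1632]
eef_rot: [0.0, 0.838, 0.546, -0.0]
wrist_force: [0.7, -5.3, -5.0]
opening: 0.0248
gripper_force: 59.3
```

```bash
cat > w.py <<'E'
from station import *
import numpy as np
np.set_printoptions(precision=4,suppress=True)
r=[]
for _ in range(6): get_image("scene"); s=sense(); r.append(np.r_[s['eef_pos'],s['wrist_force'],s['ft_torque']])
print(np.mean(r,0),s['opening'],s['gripper_force'],s['time'])
E
python3 w.py
```

```text
[ 0.5102 -0.2255  0.1632  0.8341 -4.7512 -4.8822 -1.2635 -0.1179 -0.0057] 0.024796891800327896 59.29079532623291 9.5667
```

Contact force is pushing toward -y, so I'll shift the plug that way.

Call:
arm_command --steps '[{"dx": 0,"dy": -0.7,"dz": 0,"wx": 0,"wy": 0,"wz": 0,"jaw": 15},{"dx": 0,"dy": -0.5,"dz": 0,"wx": 0,"wy": 0,"wz": 0,"jaw": 15},{"dx": 0,"dy": 0,"dz": 0,"wx": 0,"wy": 0,"wz": 0,"jaw": 15},{"dx": 0,"dy": 0,"dz": 0,"wx": 0,"wy": 0,"wz": 0,"jaw": 15},{"dx": 0,"dy": 0,"dz": 0,"wx": 0,"wy": 0,"wz": 0,"jaw": 15},{"dx": 0,"dy": 0,"dz": 0,"wx": 0,"wy": 0,"wz": 0,"jaw": 15},{"dx": 0,"dy": 0,"dz": 0,"wx": 0,"wy": 0,"wz": 0,"jaw": 15},{"dx": 0,"dy": 0,"dz": 0,"wx": 0,"wy": 0,"wz": 0,"jaw": 15}]'

```text
time: 10.23
eef_pos: [0.5104, -0.2261, 0.1634]
eef_rot: [-0.0, 0.838, 0.546, 0.0]
wrist_force: [0.3, 0.5, -3.2]
opening: 0.0245
gripper_force: 59.3
```

```bash
python3 w.py
```

```text
[ 0.5104 -0.2262  0.1634  0.1493 -0.0867 -3.0671 -0.0121 -0.0008 -0.0054] 0.024949356950345832 59.289400577545166 10.5333
```

Call:
arm_command --steps '[{"dx": 0,"dy": -0.5,"dz": -0.5,"wx": 0,"wy": 0,"wz": 0,"jaw": 15},{"dx": 0,"dy": 0,"dz": -0.8,"wx": 0,"wy": 0,"wz": 0,"jaw": 15},{"dx": 0,"dy": 0,"dz": -0.8,"wx": 0,"wy": 0,"wz": 0,"jaw": 15},{"dx": 0,"dy": 0,"dz": -0.5,"wx": 0,"wy": 0,"wz": 0,"jaw": 15},{"dx": 0,"dy": 0,"dz": 0,"wx": 0,"wy": 0,"wz": 0,"jaw": 15},{"dx": 0,"dy": 0,"dz": 0,"wx": 0,"wy": 0,"wz": 0,"jaw": 15},{"dx": 0,"dy": 0,"dz": 0,"wx": 0,"wy": 0,"wz": 0,"jaw": 15},{"dx": 0,"dy": 0,"dz": 0,"wx": 0,"wy": 0,"wz": 0,"jaw": 15}]'

```text
time: 11.2
eef_pos: [0.5103, -0.2269, 0.1608]
eef_rot: [0.0, 0.838, 0.546, 0.0]
wrist_force: [0.1, 0.9, -3.2]
opening: 0.0244
gripper_force: 59.3
```

```bash
python3 w.py
```

```text
[ 0.5103 -0.2269  0.1607 -0.1544 -0.1348 -2.8049 -0.0025 -0.0001  0.0148] 0.02468052801192273 59.289811849594116 11.5
```

Call:
arm_command --steps '[{"dx": 0,"dy": 0,"dz": -0.5,"wx": 0,"wy": 0,"wz": 0,"jaw": 15},{"dx": 0,"dy": 0,"dz": -0.5,"wx": 0,"wy": 0,"wz": 0,"jaw": 15},{"dx": 0,"dy": 0,"dz": -0.5,"wx": 0,"wy": 0,"wz": 0,"jaw": 15},{"dx": 0,"dy": 0,"dz": 0,"wx": 0,"wy": 0,"wz": 0,"jaw": 15},{"dx": 0,"dy": 0,"dz": 0,"wx": 0,"wy": 0,"wz": 0,"jaw": 15},{"dx": 0,"dy": 0,"dz": 0,"wx": 0,"wy": 0,"wz": 0,"jaw": 15},{"dx": 0,"dy": 0,"dz": 0,"wx": 0,"wy": 0,"wz": 0,"jaw": 15},{"dx": 0,"dy": 0,"dz": 0,"wx": 0,"wy": 0,"wz": 0,"jaw": 15}]'

```text
time: 12.17
eef_pos: [0.5103, -0.2269, 0.1593]
eef_rot: [0.0, 0.838, 0.546, 0.0]
wrist_force: [-2.2, 0.7, 1.5]
opening: 0.0248
gripper_force: 59.7
```

```bash
python3 w.py
```

```text
[ 0.5103 -0.2269  0.1593 -1.4306  0.5176  1.5564  0.1144  0.2991  0.0069] 0.02441108892644995 59.68952536582947 12.4667
```

Seated, with about 4.4 N of contact. Now I'll press in stages.

Call:
arm_command --steps '[{"dx": -0.3,"dy": 0,"dz": -1,"wx": 0,"wy": 0,"wz": 0,"jaw": 15},{"dx": 0,"dy": 0,"dz": -1,"wx": 0,"wy": 0,"wz": 0,"jaw": 15},{"dx": 0,"dy": 0,"dz": -1,"wx": 0,"wy": 0,"wz": 0,"jaw": 15},{"dx": 0,"dy": 0,"dz": -1,"wx": 0,"wy": 0,"wz": 0,"jaw": 15},{"dx": 0,"dy": 0,"dz": -1,"wx": 0,"wy": 0,"wz": 0,"jaw": 15},{"dx": 0,"dy": 0,"dz": -1,"wx": 0,"wy": 0,"wz": 0,"jaw": 15},{"dx": 0,"dy": 0,"dz": 0,"wx": 0,"wy": 0,"wz": 0,"jaw": 15},{"dx": 0,"dy": 0,"dz": 0,"wx": 0,"wy": 0,"wz": 0,"jaw": 15}]'

```text
time: 13.13
eef_pos: [0.5103, -0.2269, 0.1533]
eef_rot: [0.0, 0.838, 0.546, 0.0]
wrist_force: [1.0, 0.9, 3.5]
opening: 0.0245
gripper_force: 59.7
```

```bash
python3 w.py
```

```text
[ 0.5103 -0.2269  0.1534  1.3143  0.6271  3.7002  0.1063 -0.3686 -0.0219] 0.024859581053104228 59.71690893173218 13.4333
```

Call:
arm_command --steps '[{"dx": 0.15,"dy": 0,"dz": -1.5,"wx": 0,"wy": 0,"wz": 0,"jaw": 15},{"dx": 0,"dy": 0,"dz": -1.5,"wx": 0,"wy": 0,"wz": 0,"jaw": 15},{"dx": 0,"dy": 0,"dz": -1.5,"wx": 0,"wy": 0,"wz": 0,"jaw": 15},{"dx": 0,"dy": 0,"dz": -1.5,"wx": 0,"wy": 0,"wz": 0,"jaw": 15},{"dx": 0,"dy": 0,"dz": -1.5,"wx": 0,"wy": 0,"wz": 0,"jaw": 15},{"dx": 0,"dy": 0,"dz": -1,"wx": 0,"wy": 0,"wz": 0,"jaw": 15},{"dx": 0,"dy": 0,"dz": 0,"wx": 0,"wy": 0,"wz": 0,"jaw": 15},{"dx": 0,"dy": 0,"dz": 0,"wx": 0,"wy": 0,"wz": 0,"jaw": 15}]'

```text
time: 14.1
eef_pos: [0.5103, -0.2269, 0.1449]
eef_rot: [0.0, 0.838, 0.546, 0.0]
wrist_force: [0.9, 0.7, 6.1]
opening: 0.0247
gripper_force: 60.1
```

```bash
python3 w.py; python3 - <<'E'
from h import *
from station import *
S=np.mean([get_image("scene").astype(float) for _ in range(4)],0).astype(np.uint8)
cv2.imwrite("pics/c6.png",cv2.resize(S[150:225,260:340],(640,600),interpolation=cv2.INTER_CUBIC)[:,:,::-1])
E
```

```text
[ 0.5103 -0.2269  0.1449  0.5088  1.1638  6.7891  0.2133 -0.1397 -0.0274] 0.024910126433198707 60.133599042892456 14.4
```

View pics/c6.png

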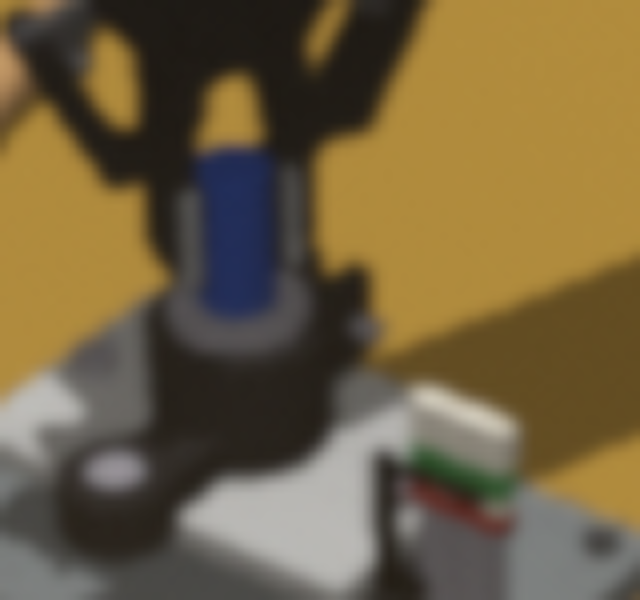

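The collar is flat on the boss. The pointer tip, at about (388,460) in the crop, is level with the green band at about y 445–480. Contact is about 9.8 N, which matches a press of roughly 14.5 mm, so I'm handing in.

```bash
python3 -c "
from station import ticket
print(ticket.close_job())"
```

```text
the job is handed in; nothing more can be done
None
```

I handed the job in with the blue plug seated in the bore and held pressed down about 14.5 mm, pointer in the green, at about 10 N; the hand-in did not report a verdict.

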